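Load the tin rack smallest first and dispense one tin

ROBOT

A 6-joint arm with a two-finger parallel gripper is mounted at the origin on a cart in front of the work surface, level with it; the furniture and walls round the work are solid. World frame = base frame: x ahead of the robot, y to its left, z up, the work surface at z = 0. Lengths are in m, angles in degrees, forces in N, time in s.
With the tool pointing down it reaches from about 0.3 to 0.75 m from the base axis. Payload 8.5 kg.
Tool frame: the origin (TCP) lies at the very end of the fingers, on their centre line; the grasp point (between the pads) lies 19 mm behind it; z points along the fingers, y is the line along which they close (so a half turn about z gives the same grasp; the last joint's range is limited). The gripper opens to 85 mm and grips with 20 to 120 N. Pads are 22 mm wide; open, the fingers measure 114 mm over their backs; the gripper's body (76 mm by 85 mm) begins 54 mm behind the grasp point. The pads swing forward as they close: fully open they stand 13 mm farther back than shut.
Start: joints at [-87.221, 21.807, 74.336, -0, 83.858, -12.336], TCP at [0.143, -0.531, 0.231] pointing down, gripper open.
Joint ranges: [-178.18, 178.18], [-50.72, 133.34], [12.68, 142.11], [-81.47, 261.47], [9.98, 163.14], [-165.26, 165.26]. Speed limits (degrees/s): [136.94, 136.94, 180, 180, 180, 180].

INTERFACE

Orientations are given as a 3x3 rotation matrix whose columns are the frame's x, y, z axes.
In Python, from rig import env, imaging gives the robot as it stands. The module is installed in compiled form; this text tells all that it offers.
- The arm moves only by the tool arm_command, never from a script. Its arguments are lists of equal length, an entry for each row: "turn": the turn, a rotation vector about the tool's x, y, z in units of 5 degrees (1.0 is 5 degrees), a list of three; "xyz": the shift along the tool's x, y, z in units of 50 mm (1.0 is 50 mm), a list of three; "claw": the finger opening in mm, from 0 to 85.4. A call has 1 to 12 rows; each row shifts and turns the commanded pose from where the row before left it, along the tool's axes as they then stand; what a row does not reach is not made up. A row lasts 1/10 s, in which the tool goes at most 50 mm and 8.59 degrees, less where a joint would pass 70% of its speed; a pose out of reach is approached as far as the arm can. A call is refused whole if a number of a shift passes 1 or a number of a turn 1, either way. A call with a gripper value outside its range is refused whole. The fingers move at their own pace and stop on an object; "squeeze" is the grip in N (left out, the last holds). Time passes only in rows, so rows that do not move let the fingers close. It gives the time, the measured TCP pose, the force, the opening and the grip force at its end, in the units of the state.
- env.observe(): the state, without advancing time (a new reading comes with each control period).
- imaging.get_image(name): name is "scene" or "top" or "wrist"; returns (picture, depth): 480x640x3 uint8, blue, green, red; 480x640 float32, m along the optical axis (not along the pixel's ray), 0 where there is no reading.
- imaging.camera_info(name): a dict with "camera_matrix" (3x3 intrinsics, pixels), "rvec" (rotation vector, rad) and "tvec" (3), from world to camera coordinates, as OpenCV has them. Camera axes: x right, y down, z forward; pixel columns grow to the right and rows downward; lengths in m; the calibration is good to about 2 mm. The wrist camera is an equidistant fisheye: a pixel r from the principal point sees the ray r / f radians off the axis. A picture is of the moment at which its call begins: read the wrist's pose just before it. camera_info takes no time and is no camera call; for the wrist camera it gives the pose at the moment of the call.
- env.close_job(): hands the job in; it is judged then, once.
The state is a dict: "time_s": time; "q": joint angles; "qvel": joint speeds; "joint_efforts": joint torques, N m; "position": TCP position; "tool_rot": TCP orientation; "ft_force": force on the tool from outside, world axes, zero at the start; "wrist_torque": the same for the moment, N m; "grip_width": finger opening in m; "gripper_force": force on a finger pad.
Only numpy, scipy, OpenCV 4.12 (cv2) and the standard library are available. Lean on these libraries where they do the work, as an engineer would, in place of code of your own. Each camera call takes 0.05 s, during which the arm holds its last target. There are 200 camera calls.

TASK

Stock the wire tin rack for use: roll the three tins that lie on its top shelf one at a time through the gap in the shelf into the sloping lane below, so that they queue at the gate with the smallest first, then the medium one, the largest last. When all three are queued, press the black release pad fully down once and let it spring back up, so that only the smallest tin rolls out into the pick-up end and the other two move up to the gate in their order. Leave the other things on the worktop where they stand.

Things in the scene. Friction and masses are not known exactly. Their poses are not given: they have to be found in the camera images.
- rack: Chrome wire tin rack, fixed on the worktop, 485 mm long (y), 92 wide (x), 164 high. Origin on the worktop under it; x away from the robot, y along it to the left. The level top shelf is cross wires, tops at z = 147 mm, from y = +262 to -90, with one gap. Side rails 80 mm apart inside (tops at z = 164) keep tins in line; shelf ends are open (left end wire's top at z = 153). A lane slopes below.
- slot (a point): Middle of the gap in the top shelf (rack x = 0, y = +28 mm), level with the shelf's wire tops. The gap is open for 83 mm along y, over the full width; a tin that rolls over its edge falls onto the lane and rolls on to the gate. Shelf wires lie every 23 mm: a tin rests in the 2 mm dip between two of them, and a push of 1 to 2 N along y rolls it from dip to dip.
- gate (a point): The gate stop, rack y = -115 mm, at the top of the lane's wires (z = 55 mm). The lane, two lengthwise wires, slopes 8.5 degrees down toward -y from y = +66 through the gate to the pick-up end. Queued here, the small, medium and large tin have their centres at about rack y = -93, -38, +24 mm (z = 85, 97, 110); after one release medium and large are at about -92 and -30.
- pickup (a point): The pick-up end of the lane, where the released small tin comes to lie against an upturned stop: centre about here in x, y (rack y = -180 mm), this point being on the lane's wires (z = 45 mm). Nothing is above the lane past rack y = -95.
- tin_small: Plain ribbed steel food tin, the smallest: 53 mm in diameter, 69 mm long, about 0.2 kg. It lies with its axis (own x) across the rack. Origin: the centre of the tin (its y and z axes turn as it rolls). At the start it lies next to the gap, left or right of it (it and the medium tin swap places), its centre 34 mm from the gap's edge wire.
- tin_medium: The same kind of tin, 60 mm in diameter, 69 mm long, about 0.25 kg. Origin: its centre. At the start it lies next to the gap, on the other side from the small tin, its centre 34 mm from the gap's edge wire.
- tin_large: The same kind of tin, 67 mm in diameter, 69 mm long, about 0.31 kg. Origin: its centre. At the start it lies farthest left on the shelf, behind the tin left of the gap, with about 50 mm free between the two.
- release (a joint): Spring-loaded release of the lane, rad: 0 = at rest, pad up (its stop stands 15 mm up in front of the first tin), 0.58 = pad fully down: that stop sinks and the first tin rolls out, while a second stop rises behind it and holds the next. Hold it half a second; let go, it springs back and the next tin rolls up to the gate. Its shaft lies across the rack at rack y = -90, z = 52 mm.
- release_pad (a point): Centre of the top of the release's round black thumb pad (28 mm across), on the robot's side of the rack, 64 mm from its middle line, 105 mm above the worktop at rest. Pressed, it swings 57 mm down and 15 mm toward the rack's -y, with 2 to 6 N, till it meets a hard stop. Nothing is above it.
- mug: White dotted mug, 82 x 114 x 91 mm, standing left of the rack; leave it alone. Origin: centre of its underside.
- tumbler: Clear drinking glass, 65 mm wide, 79 mm high, standing right of the rack; leave it alone. Origin: centre of its underside.
- tea_box: Card tea box, 58 x 69 x 78 mm, standing left of the rack; leave it alone. Origin: centre of its underside.
- honey_jar: Honey jar with black lid, 63 mm wide, 94 mm high, standing at the back left of the rack; leave it alone. Origin: centre of its underside.

How it is judged:
By the outcome, as a careful person would: the job done as asked, in the order asked, and still so for the second after the job is handed in, with the robot touching nothing.
It also fails if it takes over 61 s, if anything falls off the work surface, if the arm or the gripper's body presses on something with over 40 N, if the wrist force passes 120 N, or if a joint passes its speed limit or range.

## Working session

There is one attempt and no reset: what is moved stays moved. The work goes in short steps, Python scripts to look and compute and a tool call to move; the robot and the scene stay as the last step left them, time stands still between calls to the robot, and variables do not carry over. Pictures are saved under pics/ and viewed, at most 10 in all, crops included, and the job is handed in when it is done.

Besides the shell and the picture viewer there is one more tool, called after "Emit:" as a command line: name --argument value ..., lists and objects as JSON in quotes. arm_command: Moves the arm, as the interface text tells. Its arguments: {"type":"object","properties":{"turn":{"type":"array"},"xyz":{"type":"array"},"claw":{"type":"array"},"squeeze":{"type":"number"}},"required":["turn","xyz","claw"]}

```bash
mkdir -p pics
python3 - <<'E'
from rig import env, imaging
import cv2,numpy as np
s=env.observe();print(s['time_s'],s['position'],np.round(s['tool_rot'],3).tolist())
a=[]
for n in("scene","top"):
    im,d=imaging.get_image(n);cv2.imwrite(f"pics/{n}0.png",im);np.save(f"pics/{n}0.npy",d)
    c=imaging.camera_info(n);print(n,c)
E
```

```text
0.0 [ 0.14338688 -0.53065937  0.2306823 ] [[0.965, 0.261, -0.0], [0.261, -0.965, 0.002], [0.0, -0.002, -1.0]]
scene {'camera_matrix': array([[549.61889205,   0.        , 320.42217869],
       [  0.        , 549.61889205, 234.93222558],
       [  0.        ,   0.        ,   1.        ]]), 'rvec': array([ 0.59827171, -2.53168433,  1.32613899]), 'tvec': array([0.43744754, 0.24986545, 1.2834595 ])}
top {'camera_matrix': array([[437.29600127,   0.        , 311.36070769],
       [  0.        , 437.29600127, 248.50240482],
       [  0.        ,   0.        ,   1.        ]]), 'rvec': array([ 2.20356682, -2.14544491,  0.08644497]), 'tvec': array([-0.02670567,  0.51891231,  1.16647761])}
```

View pics/scene0.png

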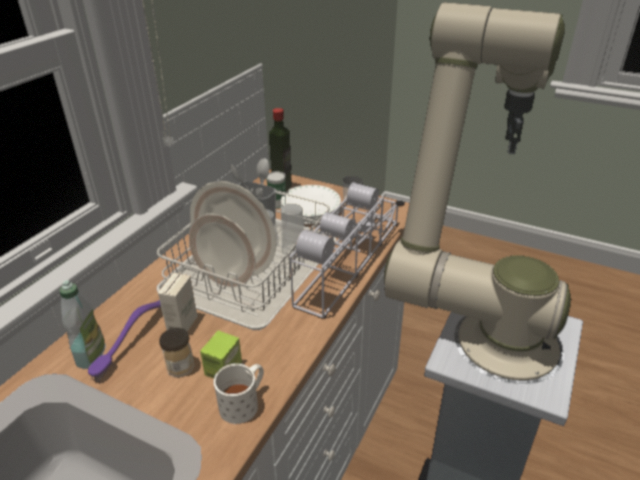

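View pics/top0.png

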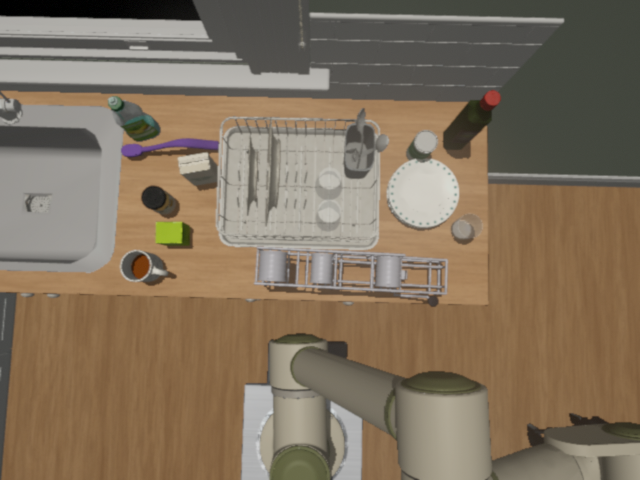

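The top view shows the rack at columns 256–447, rows 250–292. The tins are at columns 272 (large), 322 (narrow, so small) and 388 (medium), with the pad at (433,300). I'll enlarge and measure.

```bash
cat > h.py <<'E'
import cv2,numpy as np
from rig import env,imaging
def cam(n):
    c=imaging.camera_info(n);R=cv2.Rodrigues(c['rvec'])[0];return c['camera_matrix'],R,c['tvec']
def ray(n,u,v,z):
    K,R,t=cam(n);d=R.T@np.linalg.inv(K)@np.array([u,v,1.]);o=-R.T@t
    return o+d*(z-o[2])/d[2]
def pts(n,D):
    K,R,t=cam(n);v,u=np.mgrid[:480,:640];P=np.stack([(u-K[0,2])/K[0,0]*D,(v-K[1,2])/K[1,1]*D,D],-1)
    return (P-t)@R
E
python3 - <<'E'
from h import *
im=cv2.imread('pics/top0.png');D=np.load('pics/top0.npy');P=pts('top',D)
cv2.imwrite('pics/top0c.png',cv2.resize(im[235:315,245:455],None,fx=3.8,fy=3.8,interpolation=cv2.INTER_CUBIC))
m=((P[...,2]>.185)&(P[...,2]<.24)&(D>0)).astype(np.uint8);m[:, :240]=0;m[:240]=0;m[300:]=0
n,l,st,c=cv2.connectedComponentsWithStats(m)
for i in range(1,n):
    if st[i,4]>30:
        q=P[l==i];print(st[i],q.min(0).round(3),q.max(0).round(3),q.mean(0).round(4))
print('pad',ray('top',433,300,.105))
for u,v in((256,250),(447,258),(256,285),(447,292)):print(ray('top',u,v,.164))
E
```

```text
[258 250  30  32 817] [0.427 0.043 0.185] [0.498 0.109 0.217] [0.4624 0.0745 0.2056]
[311 253  22  31 557] [ 0.426 -0.063  0.185] [ 0.495 -0.015  0.202] [ 0.4609 -0.0384  0.1938]
[376 256  26  31 697] [ 0.422 -0.224  0.185] [ 0.492 -0.166  0.209] [ 0.4569 -0.1929  0.1994]
pad [ 0.39126281 -0.32082839  0.105     ]
[0.50017266 0.11849694 0.164     ]
[ 0.49313315 -0.33780434  0.164     ]
[0.41674464 0.11534323 0.164     ]
[ 0.41242194 -0.33784005  0.164     ]
```

View pics/top0c.png

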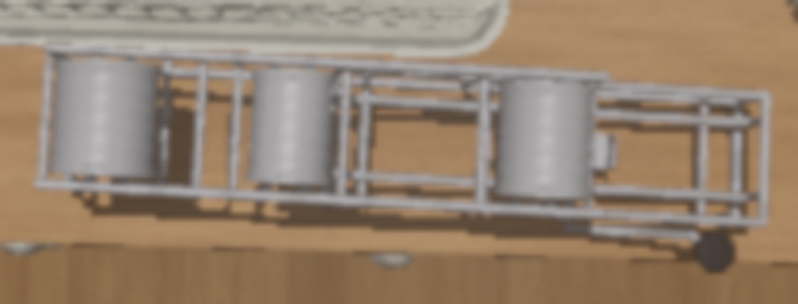

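The crop shows the gap's edge wires near crop columns 343 and 485, with the small tin to the left of the gap and the medium to the right. The pad is at about (715,250). I'll compute the rack frame from the rails and wires, then raise the arm and square it up.

Run:
```python
from h import *
f=lambda a,b,z:ray('top',245+(a+.5)/3.8-.5,235+(b+.5)/3.8-.5,z)[:2].round(4)
print('rail far',f(50,48,.164),f(605,77,.164));print('rail near',f(40,184,.164),f(480,206,.164))
print('edges',f(343,135,.147),f(485,142,.147),'leftend',f(48,115,.153),'pad',f(715,251,.105))
```

```text
rail far [0.5069 0.1145] [ 0.4978 -0.235 ]
rail near [0.4213 0.1175] [ 0.415  -0.1578]
edges [ 0.4577 -0.0721] [ 0.4556 -0.1625] leftend [0.4651 0.1156] pad [ 0.3895 -0.3203]
```

Emit:
arm_command --turn '[[0,0,0.82],[0,0,0.82],[0,0,0.82],[0,0,0.82]]' --xyz '[[0,0,-0.5],[0,0,-0.5],[0,0,-0.4],[0,0,0]]' --claw '[0,0,0,0]'

```text
time_s: 0.5
position: [0.1435, -0.5316, 0.3038]
tool_rot: [[1.0, -0.025, 0.0], [-0.025, -1.0, -0.005], [0.0, 0.005, -1.0]]
ft_force: [0.1, -0.1, -0.2]
grip_width: 0.0282
gripper_force: 0.0
```

Emit:
arm_command --turn '[[0,0,0],[0,0,0],[0,0,0],[0,0,0],[0,0,0],[0,0,0],[0,0,0],[0,0,0],[0,0,0],[0,0,0],[0,0,0],[0,0,0]]' --xyz '[[0.34,-0.6,0],[0.34,-0.6,0],[0.34,-0.6,0],[0.34,-0.6,0],[0.34,-0.6,0],[0.34,-0.6,0],[0.34,-0.6,0],[0.34,-0.6,0],[0.34,-0.6,0],[0.34,-0.6,0],[0.34,-0.6,0],[0.34,-0.6,0]]' --claw '[0,0,0,0,0,0,0,0,0,0,0,0]'

```text
time_s: 1.7
position: [0.3558, -0.1742, 0.3012]
tool_rot: [[1.0, -0.023, -0.0], [-0.023, -1.0, 0.0], [-0.0, -0.0, -1.0]]
ft_force: [0.6, -0.5, 0.4]
grip_width: 0.0001
gripper_force: 0.0
```

Emit:
arm_command --turn '[[0,0,0],[0,0,0],[0,0,0],[0,0,0],[0,0,0],[0,0,0],[0,0,0],[0,0,0],[0,0,0]]' --xyz '[[0.34,-0.6,0],[0.34,-0.6,0],[0.34,-0.6,0],[0.34,-0.6,0],[0.34,-0.6,0],[0.3,-0.6,0],[0,-0.3,0],[0,0,0],[0,0,0]]' --claw '[0,0,0,0,0,0,0,0,0]'

```text
time_s: 2.6
position: [0.4596, 0.0169, 0.3011]
tool_rot: [[1.0, -0.022, -0.001], [-0.022, -1.0, -0.0], [-0.001, 0.0, -1.0]]
ft_force: [-1.1, -0.3, -0.1]
grip_width: 0.0004
gripper_force: 0.0
```

Emit:
arm_command --turn '[[0,0,0],[0,0,0],[0,0,0],[0,0,0],[0,0,0],[0,0,0],[0,0,0],[0,0,0]]' --xyz '[[0,0.06,0.4],[0,0,0.4],[0,0,0.4],[0,0,0.4],[0,0,0.4],[0,0,0.4],[0,0,0.3],[0,0,0]]' --claw '[0,0,0,0,0,0,0,0]'

```text
time_s: 3.4
position: [0.4587, 0.0132, 0.1649]
tool_rot: [[1.0, -0.024, -0.004], [-0.024, -1.0, 0.001], [-0.004, -0.001, -1.0]]
ft_force: [0.3, 0.2, 0.5]
grip_width: -0.0
gripper_force: 0.0
```

Emit:
arm_command --turn '[[0,0,0],[0,0,0],[0,0,0],[0,0,0],[0,0,0],[0,0,0],[0,0,0],[0,0,0],[0,0,0],[0,0,0],[0,0,0]]' --xyz '[[0,0.1,0],[0,0.1,0],[0,0.1,0],[0,0.1,0],[0,0.1,0],[0,0.1,0],[0,0.1,0],[0,0.1,0],[0,0.1,0],[0,0.1,0],[0,0,0]]' --claw '[0,0,0,0,0,0,0,0,0,0,0]'

```text
time_s: 4.5
position: [0.4586, -0.0366, 0.1663]
tool_rot: [[1.0, -0.023, -0.0], [-0.023, -1.0, -0.0], [-0.0, 0.0, -1.0]]
ft_force: [-0.5, 0.2, -0.2]
grip_width: -0.0
gripper_force: 0.0
```

```bash
cat > look.py <<'E'
import sys
from h import *
k=sys.argv[1]
a,D=imaging.get_image('scene');b,_=imaging.get_image('top')
A=cv2.resize(a[170:320,280:420],None,fx=4,fy=4,interpolation=cv2.INTER_CUBIC)[:600,:560]
B=cv2.resize(b[235:310,245:455],(800,286))
B=cv2.rotate(B,cv2.ROTATE_90_CLOCKWISE)[:600,:] if 0 else B
cv2.imwrite(f'pics/l{k}.png',A);cv2.imwrite(f'pics/t{k}.png',B)
print(env.observe()['ft_force'])
E
python3 look.py 1
```

```text
[-0.15214183 -0.58652111  0.15351553]
```

View pics/l1.png

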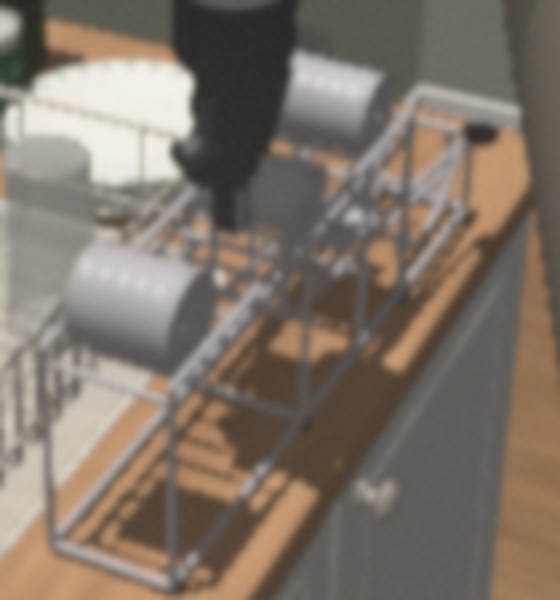

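The scene crop shows the small tin still on the shelf by the finger, near crop (285,200). I'll push on.

Emit:
arm_command --turn '[[0,0,0],[0,0,0],[0,0,0],[0,0,0],[0,0,0],[0,0,0],[0,0,0],[0,0,0],[0,0,0],[0,0,0],[0,0,0],[0,0,0]]' --xyz '[[0,0.1,0],[0,0.1,0],[0,0.1,0],[0,0.1,0],[0,0.05,0],[0,0,0],[0,0,0],[0,0,0],[0,0,0],[0,0,0],[0,0,0],[0,0,0]]' --claw '[0,0,0,0,0,0,0,0,0,0,0,0]'

```text
time_s: 5.8
position: [0.4581, -0.0584, 0.1663]
tool_rot: [[1.0, -0.022, -0.0], [-0.022, -1.0, 0.0], [-0.0, -0.0, -1.0]]
ft_force: [0.2, -0.5, 0.5]
grip_width: 0.0002
gripper_force: 0.0
```

```bash
cat > tins.py <<'E'
# depth-based report: rack-frame y and top height of tin-like blobs (points inside rack's width, above the lane), top view
from h import *
_,D=imaging.get_image('top');P=pts('top',D)-[.4578,-.1447,0]
a=np.radians(-1.4);x=P[...,0]*np.cos(a)+P[...,1]*np.sin(a);y=-P[...,0]*np.sin(a)+P[...,1]*np.cos(a);z=P[...,2]
m=(D>0)&(abs(x)<.025)&(abs(y)<.3)
for lo in np.arange(-.22,.28,.01):
    k=m&(y>=lo)&(y<lo+.01)
    if k.sum()>3:print(f'{lo*1000:.0f}:{np.percentile(z[k],50)*1000:.0f}',end=' ')
print()
E
python3 tins.py
```

```text
-220:12 -210:2 -200:0 -190:3 -180:2 -170:1 -160:1 -150:1 -140:2 -120:102 -110:108 -100:111 -90:148 -80:192 -70:201 -60:204 -50:204 -40:199 -30:189 10:447 20:459 30:467 40:463 50:465 60:465 70:466 80:465 90:465 100:465 110:465 120:464 130:475 140:480 150:449 170:0 180:5 190:196 200:206 210:211 220:211 230:208 240:201 250:187 260:153 270:3
```

Small tin is at the gate (top 111 mm at rack y −93 to −110). Now over to the right of the medium tin.

Emit:
arm_command --turn '[[0,0,0],[0,0,0],[0,0,0],[0,0,0],[0,0,0],[0,0,0],[0,0,0],[0,0,0],[0,0,0],[0,0,0],[0,0,0],[0,0,0]]' --xyz '[[0,0,-0.5],[0,0,-0.5],[0,0,-0.5],[0,0,-0.3],[0,0.48,0],[0,0.48,0],[0,0.48,0],[0,0.48,0],[0,0.48,0],[0,0.48,0],[0,0.48,0],[0,0.48,0]]' --claw '[0,0,0,0,0,0,0,0,0,0,0,0]'

```text
time_s: 7.05
position: [0.4536, -0.2513, 0.2563]
tool_rot: [[1.0, -0.023, -0.0], [-0.023, -1.0, 0.0], [-0.0, -0.0, -1.0]]
ft_force: [-0.2, -0.4, -1.0]
grip_width: 0.0001
gripper_force: 0.0
```

Emit:
arm_command --turn '[[0,0,0],[0,0,0],[0,0,0],[0,0,0],[0,0,0],[0,0,0]]' --xyz '[[0,0,0],[0,0,0.4],[0,0,0.4],[0,0,0.4],[0,0,0.4],[0,0,0]]' --claw '[0,0,0,0,0,0]'

```text
time_s: 7.65
position: [0.4529, -0.2489, 0.1743]
tool_rot: [[1.0, -0.022, -0.004], [-0.022, -1.0, 0.004], [-0.004, -0.003, -1.0]]
ft_force: [0.3, -0.4, 0.3]
grip_width: 0.0002
gripper_force: 0.0
```

Emit:
arm_command --turn '[[0,0,0],[0,0,0],[0,0,0],[0,0,0],[0,0,0],[0,0,0],[0,0,0],[0,0,0],[0,0,0],[0,0,0],[0,0,0],[0,0,0]]' --xyz '[[0,0,0.16],[0,-0.1,0],[0,-0.1,0],[0,-0.1,0],[0,-0.1,0],[0,-0.1,0],[0,-0.1,0],[0,-0.1,0],[0,-0.1,0],[0,-0.1,0],[0,-0.1,0],[0,0,0]]' --claw '[0,0,0,0,0,0,0,0,0,0,0,0]'

```text
time_s: 8.85
position: [0.4548, -0.1996, 0.1683]
tool_rot: [[1.0, -0.022, -0.0], [-0.022, -1.0, 0.0], [-0.0, -0.0, -1.0]]
ft_force: [-0.2, 0.4, -0.1]
grip_width: -0.0003
gripper_force: 0.0
```

```bash
python3 tins.py
```

```text
-130:452 -120:461 -110:465 -100:463 -90:466 -80:467 -70:467 -60:468 -50:468 -40:467 -30:463 -20:460 -10:477 0:460 10:423 20:189 30:2 40:2 50:7 60:2 70:11 80:1 90:143 100:1 110:147 120:1 130:2 140:6 150:1 160:75 170:1 180:4 190:195 200:207 210:211 220:211 230:208 240:201 250:187 260:153 270:2
```

Emit:
arm_command --turn '[[0,0,0],[0,0,0],[0,0,0],[0,0,0],[0,0,0],[0,0,0],[0,0,0],[0,0,0],[0,0,0],[0,0,0],[0,0,0]]' --xyz '[[0,-0.08,0],[0,-0.08,0],[0,-0.08,0],[0,-0.06,0],[0,0,0],[0,0,0],[0,0,0],[0,0,0],[0,0,0],[0,0,0],[0,0,0]]' --claw '[0,0,0,0,0,0,0,0,0,0,0]'

```text
time_s: 10.0
position: [0.4552, -0.1854, 0.1683]
tool_rot: [[1.0, -0.022, -0.0], [-0.022, -1.0, 0.0], [-0.0, -0.0, -1.0]]
ft_force: [0.2, -0.3, 0.4]
grip_width: 0.0
gripper_force: 0.0
```

```bash
python3 tins.py;python3 look.py 2
```

```text
-120:449 -110:457 -100:465 -90:462 -80:465 -70:467 -60:468 -50:468 -40:467 -30:467 -20:466 -10:460 0:454 10:468 20:449 30:435 40:3 50:5 60:3 70:11 80:2 90:143 100:1 110:146 120:1 130:2 140:4 150:1 160:6 170:1 180:4 190:195 200:207 210:211 220:211 230:208 240:202 250:185 260:153 270:2 
[ 0.68445495 -0.08757361  0.20496949]
```

View pics/l2.png

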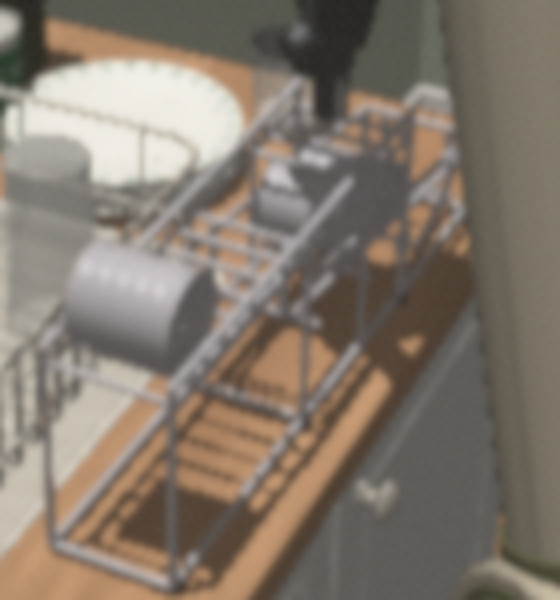

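The crop shows the medium tin down in the lane, near (285,200), with the large one still on the shelf at left, near (140,305). Next I move up and over to the left end.

Emit:
arm_command --turn '[[0,0,0],[0,0,0],[0,0,0],[0,0,0],[0,0,0],[0,0,0],[0,0,0],[0,0,0],[0,0,0],[0,0,0],[0,0,0],[0,0,0]]' --xyz '[[0,0,-0.5],[0,0,-0.5],[0,0,-0.5],[0,0,-0.3],[0,-0.6,0],[0,-0.6,0],[0,-0.6,0],[0,-0.6,0],[0,-0.6,0],[0,-0.6,0],[0,-0.6,0],[0,-0.6,0]]' --claw '[0,0,0,0,0,0,0,0,0,0,0,0]'

```text
time_s: 11.35
position: [0.4605, 0.0558, 0.2584]
tool_rot: [[1.0, -0.022, 0.0], [-0.022, -1.0, -0.0], [0.0, 0.0, -1.0]]
ft_force: [0.3, 0.7, -0.8]
grip_width: -0.0
gripper_force: 0.0
```

Emit:
arm_command --turn '[[0,0,0],[0,0,0],[0,0,0],[0,0,0],[0,0,0],[0,0,0],[0,0,0]]' --xyz '[[0,-0.5,0],[0,-0.5,0],[0,-0.5,0],[0,-0.05,0],[0,0,0],[0,0,0],[0,0,0]]' --claw '[0,0,0,0,0,0,0]'

```text
time_s: 12.05
position: [0.4624, 0.1312, 0.2583]
tool_rot: [[1.0, -0.024, -0.0], [-0.024, -1.0, -0.0], [-0.0, 0.0, -1.0]]
ft_force: [0.3, 0.2, 0.7]
grip_width: 0.0001
gripper_force: 0.0
```

```bash
python3 tins.py
```

```text
-220:11 -210:1 -200:1 -190:4 -180:2 -170:0 -160:0 -150:1 -140:4 -120:101 -110:108 -100:111 -90:111 -80:104 -70:131 -60:122 -50:126 -40:127 -30:123 -20:110 -10:2 0:1 10:2 20:2 30:1 40:1 50:8 60:3 70:11 80:1 90:144 100:1 110:146 120:0 130:2 140:6 150:1 160:141 170:1 180:3 190:196 200:525 210:547 220:562 230:557 240:557 250:557 260:557 270:557
```

Small and medium are queued at −93 and −40. Now I lower the finger behind the large tin.

Emit:
arm_command --turn '[[0,0,0],[0,0,0],[0,0,0],[0,0,0],[0,0,0],[0,0,0]]' --xyz '[[0.02,0,0.4],[0,0,0.4],[0,0,0.4],[0,0,0.4],[0,0,0.2],[0,0,0]]' --claw '[0,0,0,0,0,0]'

```text
time_s: 12.7
position: [0.463, 0.1317, 0.1675]
tool_rot: [[1.0, -0.023, -0.002], [-0.023, -1.0, -0.0], [-0.002, 0.0, -1.0]]
ft_force: [-1.5, -0.6, 0.9]
grip_width: 0.0
gripper_force: 0.0
```

Emit:
arm_command --turn '[[0,0,0],[0,0,0],[0,0,0],[0,0,0],[0,0,0],[0,0,0],[0,0,0],[0,0,0],[0,0,0],[0,0,0],[0,0,0],[0,0,0]]' --xyz '[[0,0.12,0],[0,0.12,0],[0,0.12,0],[0,0.12,0],[0,0.12,0],[0,0.12,0],[0,0.12,0],[0,0.12,0],[0,0.12,0],[0,0.12,0],[0,0.12,0],[0,0.12,0]]' --claw '[0,0,0,0,0,0,0,0,0,0,0,0]'

```text
time_s: 13.9
position: [0.4617, 0.0595, 0.1683]
tool_rot: [[1.0, -0.022, 0.0], [-0.022, -1.0, -0.0], [0.0, 0.0, -1.0]]
ft_force: [-0.4, 1.0, 0.5]
grip_width: -0.0001
gripper_force: 0.0
```

```bash
python3 tins.py
```

```text
-220:12 -210:1 -200:1 -190:4 -180:2 -170:2 -160:2 -150:1 -140:5 -120:102 -110:108 -100:111 -90:111 -80:103 -70:131 -60:121 -50:126 -40:127 -30:123 -20:109 -10:2 0:0 10:1 20:1 30:2 40:1 50:6 60:3 70:11 80:2 90:144 100:0 110:146 120:198 130:444 140:468 150:474 160:466 170:467 180:467 190:467 200:467 210:467 220:467 230:467 240:469 250:476 260:473 270:448
```

Emit:
arm_command --turn '[[0,0,0],[0,0,0],[0,0,0],[0,0,0],[0,0,0],[0,0,0],[0,0,0],[0,0,0],[0,0,0],[0,0,0],[0,0,0],[0,0,0]]' --xyz '[[0,0.12,0],[0,0.12,0],[0,0.12,0],[0,0.12,0],[0,0.12,0],[0,0.12,0],[0,0.12,0],[0,0.12,0],[0,0.12,0],[0,0.12,0],[0,0.1,0],[0,0.1,0]]' --claw '[0,0,0,0,0,0,0,0,0,0,0,0]'

```text
time_s: 15.15
position: [0.4601, -0.0104, 0.1683]
tool_rot: [[1.0, -0.023, -0.0], [-0.023, -1.0, -0.0], [-0.0, 0.0, -1.0]]
ft_force: [0.5, 0.2, -0.0]
grip_width: -0.0002
gripper_force: 0.0
```

Emit:
arm_command --turn '[[0,0,0],[0,0,0],[0,0,0],[0,0,0],[0,0,0],[0,0,0],[0,0,0],[0,0,0],[0,0,0],[0,0,0],[0,0,0],[0,0,0]]' --xyz '[[0,0.08,0],[0,0.08,0],[0,0.08,0],[0,0.08,0],[0,0.08,0],[0,0.08,0],[0,0.08,0],[0,0,0],[0,0,0],[0,0,0],[0,0,0],[0,0,0]]' --claw '[0,0,0,0,0,0,0,0,0,0,0,0]'

```text
time_s: 16.35
position: [0.4596, -0.0378, 0.1683]
tool_rot: [[1.0, -0.022, 0.0], [-0.022, -1.0, 0.0], [0.0, -0.0, -1.0]]
ft_force: [-0.4, 0.1, 0.4]
grip_width: 0.0001
gripper_force: 0.0
```

```bash
python3 tins.py; python3 look.py 3
```

```text
-220:12 -210:1 -200:2 -190:3 -180:1 -170:1 -160:2 -150:2 -140:3 -120:102 -110:108 -100:110 -90:110 -80:103 -70:145 -60:120 -50:126 -40:127 -30:123 -20:115 -10:127 0:135 30:448 40:461 50:470 60:465 70:468 80:467 90:467 100:467 110:467 120:467 130:467 140:467 150:477 160:482 170:451 200:147 210:2 220:1 230:4 240:1 250:2 260:11 270:2 
[0.27278198 1.01367434 0.50520863]
```

View pics/l3.png

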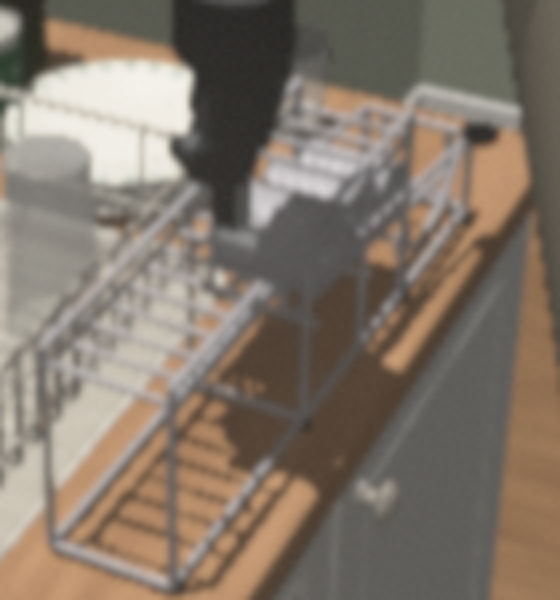

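All three are in the lane: the large tin is at crop (305,235) behind the medium and small. Next, up and over to the pad.

Emit:
arm_command --turn '[[0,0,0],[0,0,0],[0,0,0],[0,0,0],[0,0,0],[0,0,0],[0,0,0],[0,0,0],[0,0,0],[0,0,0],[0,0,0],[0,0,0]]' --xyz '[[0,0,-0.5],[0,0,-0.5],[-0.12,0.57,0],[-0.12,0.57,0],[-0.12,0.57,0],[-0.13,0.57,0],[-0.13,0.57,0],[-0.13,0.57,0],[-0.13,0.57,0],[-0.13,0.57,0],[-0.13,0.57,0],[-0.13,0.57,0]]' --claw '[0,0,0,0,0,0,0,0,0,0,0,0]'

```text
time_s: 17.7
position: [0.3892, -0.3225, 0.2183]
tool_rot: [[1.0, -0.023, -0.0], [-0.023, -1.0, 0.0], [-0.0, -0.0, -1.0]]
ft_force: [0.7, 0.7, -0.3]
grip_width: 0.0
gripper_force: 0.0
```

Emit:
arm_command --turn '[[0,0,0],[0,0,0],[0,0,0]]' --xyz '[[0,0,0],[0,0,0],[0,0,0]]' --claw '[0,0,0]'

```text
time_s: 18.0
position: [0.3898, -0.3206, 0.2184]
tool_rot: [[1.0, -0.022, -0.0], [-0.022, -1.0, 0.0], [-0.0, -0.0, -1.0]]
ft_force: [-0.1, -0.6, -0.7]
grip_width: -0.0002
gripper_force: 0.0
```

```bash
python3 tins.py
python3 - <<'E'
from h import *
im,D=imaging.get_image('scene');P=pts('scene',D)
a=np.radians(-1.4);p=P-[.4578,-.1447,0];x=p[...,0]*np.cos(a)+p[...,1]*np.sin(a);y=-p[...,0]*np.sin(a)+p[...,1]*np.cos(a)
k=(im.max(2)<60)&(abs(P[...,2]-.1)<.02)&(abs(y+.178)<.04)&(abs(x+.064)<.04)
print('dark pad pts',k.sum(),P[k].mean(0).round(4),P[k].min(0).round(3),P[k].max(0).round(3))
D0=np.load('pics/top0.npy');P=pts('top',D0)
p=P-[.4578,-.1447,0];x=p[...,0]*np.cos(a)+p[...,1]*np.sin(a);y=-p[...,0]*np.sin(a)+p[...,1]*np.cos(a)
k=(abs(x)<.055)&(y<-.13)&(y>-.26)&(D0>0);print('right part zmax',np.sort(P[k][:,2])[-10:].round(3))
E
```

```text
-220:11 -210:1 -200:1 -190:39 -180:477 -170:504 -160:502 -150:497 -140:500 -130:492 -120:102 -110:108 -100:111 -90:111 -80:104 -70:144 -60:121 -50:126 -40:127 -30:123 -20:115 -10:126 0:137 10:141 20:142 30:141 40:134 50:77 60:4 70:12 80:2 90:143 100:1 110:145 120:1 130:2 140:6 150:1 160:6 170:1 180:3 190:1 200:3 210:2 220:1 230:3 240:1 250:2 260:11 270:1 <stdin>:5: RuntimeWarning: Mean of empty slice.
  ret = um.true_divide(
Traceback (most recent call last):
ValueError: zero-size array to reduction operation minimum which has no identity
```

Run:
```python
from h import *
D0=np.load('pics/top0.npy');P=pts('top',D0);a=np.radians(-1.4)
p=P-[.4578,-.1447,0];x=p[...,0]*np.cos(a)+p[...,1]*np.sin(a);y=-p[...,0]*np.sin(a)+p[...,1]*np.cos(a)
k=(abs(x)<.055)&(y<-.13)&(y>-.26)&(D0>0);print('right part zmax',np.sort(P[k][:,2])[-10:].round(3))
k=(abs(x+.064)<.03)&(y<-.15)&(y>-.21)&(P[...,2]>.085)&(D0>0);print('pad',k.sum(),P[k].mean(0).round(4),P[k].min(0).round(3),P[k].max(0).round(3))
```

```text
right part zmax [0.101 0.102 0.103 0.105 0.105 0.106 0.106 0.106 0.106 0.108]
pad 131 [ 0.3927 -0.3166  0.102 ] [ 0.376 -0.334  0.085] [ 0.413 -0.294  0.111]
```

Emit:
arm_command --turn '[[0,0,0],[0,0,0],[0,0,0],[0,0,0],[0,0,0]]' --xyz '[[0,0,0.5],[0,0,0.5],[0,0,0.5],[0,0,0.4],[0,0,0]]' --claw '[0,0,0,0,0]'

```text
time_s: 18.6
position: [0.3892, -0.3199, 0.1214]
tool_rot: [[1.0, -0.022, -0.003], [-0.022, -1.0, 0.004], [-0.003, -0.004, -1.0]]
ft_force: [0.1, -0.2, 0.7]
grip_width: 0.0001
gripper_force: 0.0
```

Emit:
arm_command --turn '[[0,0,0],[0,0,0],[0,0,0],[0,0,0],[0,0,0],[0,0,0],[0,0,0]]' --xyz '[[0,0,0.3],[0.02,0.14,0.26],[0,0.1,0.28],[0,0.05,0.29],[0,0.01,0.28],[0,0,0.05],[0,0,0]]' --claw '[0,0,0,0,0,0,0]'

```text
time_s: 19.3
position: [0.3909, -0.3384, 0.051]
tool_rot: [[1.0, -0.022, 0.001], [-0.022, -1.0, -0.004], [0.001, 0.003, -1.0]]
ft_force: [-1.0, -4.0, 4.2]
grip_width: 0.0004
gripper_force: 3.0
```

Emit:
arm_command --turn '[[0,0,0],[0,0,0],[0,0,0]]' --xyz '[[0,0,0.06],[0,0,0.04],[0,0,0]]' --claw '[0,0,0]'

```text
time_s: 19.6
position: [0.3915, -0.339, 0.0476]
tool_rot: [[1.0, -0.022, 0.003], [-0.022, -1.0, -0.006], [0.004, 0.006, -1.0]]
ft_force: [-1.3, -4.5, 16.4]
grip_width: -0.0004
gripper_force: 8.0
```

```bash
python3 tins.py
python3 - <<'E'
from h import *
a,_=imaging.get_image('scene');cv2.imwrite('pics/p1.png',cv2.resize(a[170:260,330:430],None,fx=6,fy=6,interpolation=cv2.INTER_CUBIC))
E
```

```text
-220:79 -210:93 -200:100 -190:101 -180:93 -170:86 -160:312 -150:6 -140:3 -130:4 -120:44 -110:3 -100:49 -90:146 -80:110 -70:145 -60:124 -50:126 -40:123 -30:114 -20:132 -10:135 0:140 10:142 20:139 30:132 40:110 50:5 60:4 70:11 80:2 90:144 100:1 110:145 120:1 130:3 140:4 150:1 160:7 170:2 180:4 190:2 200:2 210:2 220:2 230:4 240:1 250:2 260:10 270:1
```

View pics/p1.png

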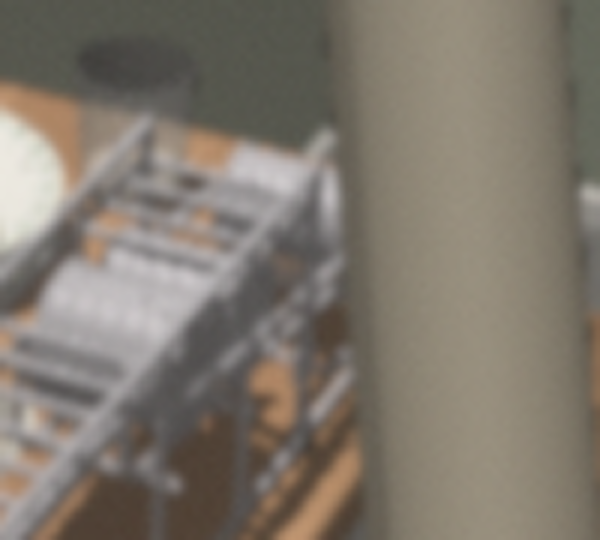

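At the hard stop (16 N), the small tin has rolled into the pick-up end (top 101 mm around rack y −190) and the other two are held. I'll hold briefly, then let the pad spring back.

Emit:
arm_command --turn '[[0,0,0],[0,0,0],[0,0,0],[0,0,0],[0,0,0],[0,0,0],[0,0,0],[0,0,0],[0,0,0],[0,0,0],[0,0,0],[0,0,0]]' --xyz '[[0,0,0],[0,0,0],[0,0,0],[0,-0.02,-0.35],[0,-0.05,-0.3],[0,-0.1,-0.3],[0,-0.13,-0.3],[0,0,-0.6],[0,0,-0.8],[0,0,-0.8],[0,0,0],[0,0,0]]' --claw '[0,0,0,0,0,0,0,0,0,0,0,0]'

```text
time_s: 20.9
position: [0.3908, -0.3213, 0.2182]
tool_rot: [[1.0, -0.022, 0.001], [-0.022, -1.0, -0.001], [0.001, 0.001, -1.0]]
ft_force: [0.2, 0.7, -0.2]
grip_width: -0.0001
gripper_force: 0.0
```

Emit:
arm_command --turn '[[0,0,0],[0,0,0],[0,0,0],[0,0,0],[0,0,0],[0,0,0],[0,0,0],[0,0,0],[0,0,0],[0,0,0]]' --xyz '[[-0.5,0.3,0],[-0.5,0.3,0],[-0.5,0.3,0],[-0.5,0.3,0],[0,0.4,0],[0,0.4,0],[0,0.3,0],[0,0,0],[0,0,0],[0,0,0]]' --claw '[0,0,0,0,0,0,0,0,0,0]'

```text
time_s: 21.9
position: [0.2882, -0.4331, 0.2173]
tool_rot: [[1.0, -0.022, -0.0], [-0.022, -1.0, 0.002], [-0.0, -0.002, -1.0]]
ft_force: [0.3, -0.8, -0.3]
grip_width: -0.0001
gripper_force: 0.0
```

```bash
python3 tins.py
python3 - <<'E'
from h import *
a,_=imaging.get_image('top');b,_=imaging.get_image('scene')
A=cv2.resize(a[235:315,245:455],(800,305),interpolation=cv2.INTER_CUBIC);B=cv2.resize(b[170:260,280:430],(480,290),interpolation=cv2.INTER_CUBIC)
B=cv2.copyMakeBorder(B,0,0,0,320,cv2.BORDER_CONSTANT);cv2.imwrite('pics/f1.png',np.vstack([A,B]))
E
```

```text
-220:77 -210:90 -200:96 -190:96 -180:90 -170:74 -160:1 -150:2 -140:51 -120:108 -110:115 -100:118 -90:119 -80:113 -70:113 -60:123 -50:131 -40:136 -30:135 -20:133 -10:117 0:4 10:1 20:1 30:1 40:1 50:4 60:2 70:12 80:1 90:144 100:1 110:146 120:1 130:2 140:5 150:1 160:74 170:1 180:4 190:1 200:2 210:2 220:2 230:3 240:1 250:2 260:12 270:2
```

View pics/f1.png

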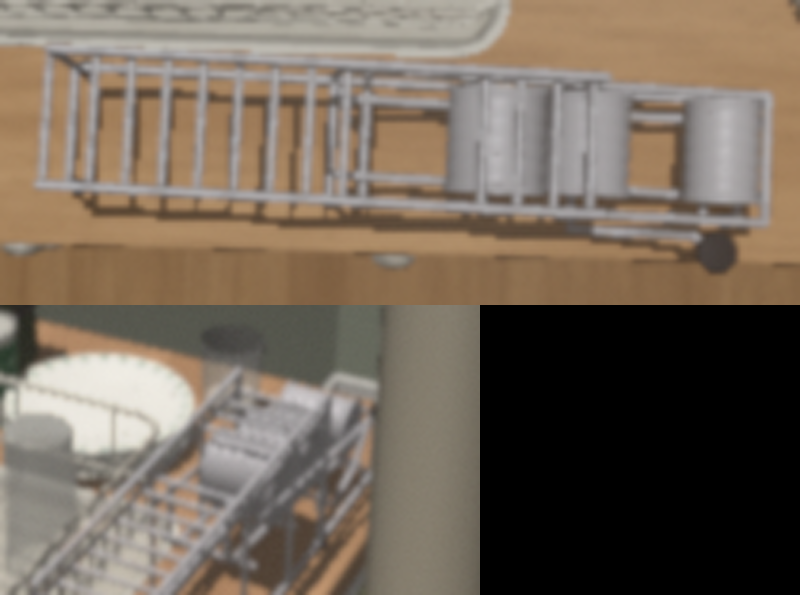

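The picture shows the small tin against the end stop (column 720), medium at the gate (about 600), large behind it (about 500), and the pad back up at (715,250). The top heights agree: medium near −92, large near −31. Handing in.

```bash
python3 -c "
from rig import env
print(env.close_job())"
```

```text
the job is handed in; nothing more can be done
None
```

The job is handed in at about 22 s of the 61 s: the small tin lies in the pick-up end, the medium and large tins have moved up to the gate in that order, and the pad sprang back up after one full press.

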